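# Lock the loading board and build the interlocked second layer of heel cartons

### The job

First lock the loading board: slide its bolt fully home by the knob, then push the R-clip fully down through the bolt's cross-hole, so that its bent leg rides over the bolt and the collar sits on it. Then fill the empty place in the first layer with one carton, and lay all the other cartons from the bench as the start of a second layer on top, interlocked: the two rows changed over from the layer below, so the row of two goes over the row of three and the other way round, level, evenly spaced and flush with the outline of the first layer; it need not be a full layer. Leave the other tools alone.

Things in the scene. Friction and masses are not known exactly. Their poses are not given: they have to be found in the camera images.
- board: fixed board, 240 (x) x 280 (y) mm, deck 45 mm high; origin under its centre. First layer taped on, rims 95 mm high: three cartons side by side in the -x row (length along x), two end to end in the +x row (length along y), the -y one missing. Guard rails 8 mm thick round the load: upper 126 mm high, 9 mm clear; lower 76 mm high, 6 mm clear. Lock lug 80 mm high, 190 mm to -y
- gap (a point): the empty place in the first layer: where the centre of a carton's underside belongs (on the deck); its x is the carton's length. Neighbours stand about 6 mm away on two sides, the lower rail on the other two
- top_1 (a point): a place in the second layer (row on the board's -x side, length along the board's y): where the centre of a carton's underside belongs, on the rims of the first layer; its x is the carton's length. Gaps between neighbouring places are 6 to 7 mm
- top_2 (a point): a place in the second layer (row on the board's -x side, length along the board's y): where the centre of a carton's underside belongs, on the rims of the first layer; its x is the carton's length. Gaps between neighbouring places are 6 to 7 mm
- top_3 (a point): a place in the second layer (row on the board's +x side, length along the board's x): where the centre of a carton's underside belongs, on the rims of the first layer; its x is the carton's length. Gaps between neighbouring places are 6 to 7 mm
- top_4 (a point): a place in the second layer (row on the board's +x side, length along the board's x): where the centre of a carton's underside belongs, on the rims of the first layer; its x is the carton's length. Gaps between neighbouring places are 6 to 7 mm
- top_5 (a point): a place in the second layer (row on the board's +x side, length along the board's x): where the centre of a carton's underside belongs, on the rims of the first layer; its x is the carton's length. Gaps between neighbouring places are 6 to 7 mm
- bolt (a joint): travel of the lock bolt, m: 0 drawn back, 0.040 home against its stop; it slides along the board's -x direction (towards the robot) and stays where it is left (friction about 3 N)
- bolt_knob (a point): on the upright knob of the bolt, a steel stud 16 mm in diameter that rises 33 mm above the bolt; this point is on the knob's axis, 17 mm below its top and 16 mm above the bolt's upper side, 90 mm above the bench
- bolt_hole (a point): middle of the vertical cross-hole of the bolt, on the bolt's axis, 60 mm above the bench. The bolt is 28 mm in diameter and lies along the board's x; the hole is 13 mm square, goes right through, and comes clear of the housing only when the bolt is home. The knob is 72 mm from it
- clip: steel R-clip, 114 mm tall, upright, on a bracket (top 71 mm above bench), lifts straight out. Origin: tip of its straight leg (8 mm thick, up z). Collar 22 mm wide at z 59 to 67 mm. Hold the bow (z 67 to 114, y -4 to 30, 8 mm thick) across x at z 98, y 13 mm. Bent leg on the +y side, z 16 to 90 mm, springs outward about x; rides over the bolt with 2 to 6 N of push
- clip_mid (a point): point on the clip's straight leg, 45 mm above its tip: comes to the middle of the bolt's cross-hole when the clip is home with its collar on the bolt
- carton_1: open cardboard carton, 116 long (its x) x 76 wide (y) x 50 mm high, about 0.3 kg; walls 5, floor 4 mm. A stiff 8 mm divider, as high as the rim, stands along x at y = 0 and can be pinched from above: 29 mm free on either side, clear of heels over the middle 60 mm. All alike, either end first. Origin: centre of underside. May be absent
- carton_2: open cardboard carton, 116 long (its x) x 76 wide (y) x 50 mm high, about 0.3 kg; walls 5, floor 4 mm. A stiff 8 mm divider, as high as the rim, stands along x at y = 0 and can be pinched from above: 29 mm free on either side, clear of heels over the middle 60 mm. All alike, either end first. Origin: centre of underside. May be absent
- carton_3: open cardboard carton, 116 long (its x) x 76 wide (y) x 50 mm high, about 0.3 kg; walls 5, floor 4 mm. A stiff 8 mm divider, as high as the rim, stands along x at y = 0 and can be pinched from above: 29 mm free on either side, clear of heels over the middle 60 mm. All alike, either end first. Origin: centre of underside. May be absent
- carton_4: open cardboard carton, 116 long (its x) x 76 wide (y) x 50 mm high, about 0.3 kg; walls 5, floor 4 mm. A stiff 8 mm divider, as high as the rim, stands along x at y = 0 and can be pinched from above: 29 mm free on either side, clear of heels over the middle 60 mm. All alike, either end first. Origin: centre of underside. May be absent
- carton_5: open cardboard carton, 116 long (its x) x 76 wide (y) x 50 mm high, about 0.3 kg; walls 5, floor 4 mm. A stiff 8 mm divider, as high as the rim, stands along x at y = 0 and can be pinched from above: 29 mm free on either side, clear of heels over the middle 60 mm. All alike, either end first. Origin: centre of underside. May be absent
- carton_6: open cardboard carton, 116 long (its x) x 76 wide (y) x 50 mm high, about 0.3 kg; walls 5, floor 4 mm. A stiff 8 mm divider, as high as the rim, stands along x at y = 0 and can be pinched from above: 29 mm free on either side, clear of heels over the middle 60 mm. All alike, either end first. Origin: centre of underside. May be absent
- glue_tin: bystander: round tin, 84 mm in diameter, 110 mm high; origin under its centre
- hammer: bystander: hammer lying on the bench
- pliers: bystander: pliers with red grips, 180 mm long, lying on the bench
- shoe_last: bystander: wooden shoe last, about 150 mm long, 110 mm high
There are look-alikes about, which are no part of the job. What is shaped like the carton_3 but purple is not meant. What is shaped like the carton_6 but red is not meant.

How it is judged:
By the outcome, as a careful person would: the job done as asked, in the order asked, and still so for the second after the job is handed in, with the robot touching nothing.
Of carton_1, carton_2, carton_3, carton_4, carton_5, carton_6 only 4 to 6 are there at a start; the rules pass over those that are not, and their reading is None.
At some moment in a run one of carton_1, carton_2, carton_3, carton_4, carton_5, carton_6 may be knocked a few centimetres aside while the robot is not near it.
It also fails if it takes over 210 s, if anything falls off the work surface, if the arm or the gripper's body presses on something with over 40 N, if the wrist force passes 120 N, or if a joint passes its speed limit or range.

### The arm

A 7-joint arm with a two-finger parallel gripper is mounted at the origin on the work surface. World frame = base frame: x ahead of the robot, y to its left, z up, the work surface at z = 0. Lengths are in m, angles in rad, forces in N, time in s.
With the tool pointing down it reaches from about 0.425 to 0.95 m from the base axis. Payload 4.7 kg.
Tool frame: the origin (TCP) lies on the centre line of the jaws, within the pads' length; the fingertips stand robot.nose_length ahead of it and the grasp point (between the pads) lies 8 mm behind it (robot.nose_length is the distance from the TCP to the fingertips, in m); z points along the fingers, y is the line along which they close (so a half turn about z gives the same grasp; the last joint's range is limited). The gripper opens to 85 mm and grips with 20 to 120 N. Pads are 22 mm wide; open, the fingers measure 114 mm over their backs; the gripper's body (76 mm by 85 mm) begins 54 mm behind the grasp point. The pads swing forward as they close: fully open they stand 13 mm farther back than shut.
Start: joints at [1.139, 0.469, -0.049, 1.532, 0.024, 1.141, -0.082], TCP at [0.265, -0.621, 0.216] pointing down, gripper open.
Joint ranges: [-2.59, 2.59], [-0.33, 1.99], [-1.39, 1.29], [0.1, 2.45], [-1.04, 4.18], [0.21, 1.99], [-2.66, 2.66]. Speed limits (rad/s): [2.57, 2.57, 3.14, 3.14, 3.14, 3.14, 3.14].

### API

Orientations are given as [roll, pitch, yaw] about the fixed x, y, z axes, in that order (R = Rz(yaw) Ry(pitch) Rx(roll)).
In Python, from plant import robot gives the robot as it stands. Calls block until the motion is done:
- robot.goto(position, orientation): joint-space move of the TCP to a pose.
- robot.move_straight(position, vel=0.15, attitude=None, contact_N=None): straight line of the TCP; attitude=None keeps the orientation; vel is the mean speed in m/s. With contact_N (N) it stops when the force on the tool has changed by that much, and returns True; else False.
- robot.move_joints(angles): joint-space move.
- robot.grip(opening, strength=None): opening from 0.0 (shut) to 1.0 (fully open); strength is the grip in N (None keeps the last); returns when the fingers have stopped.
- robot.sleep(seconds).
- robot.inverse_kinematics(position, orientation): joint angles nearest the present ones, or None.
- robot.sense(): the state.
- robot.grab_frame(name): name is "scene" or "top"; returns a dict with "image" (384x512x3 uint8, red, green, blue), "range_z" (384x512 float32, m along the optical axis (not along the pixel's ray), 0 where there is no reading), "fx", "fy", "cx", "cy" (pixels), "R" (3x3) and "t" (3): a world point X has camera coordinates R X + t. Camera axes: x right, y down, z forward; pixel columns grow to the right and rows downward; lengths in m; the calibration is good to about 2 mm. A picture is of the moment at which its call begins.
A pose or a line that the arm cannot do raises robot.IKError and nothing moves.
- robot.close_job(): hands the job in; it is judged then, once.
The state is a dict: "t": time; "joint_pos": joint angles; "joint_velocities": joint speeds; "effort": joint torques, N m; "tcp_pos": TCP position; "tcp_rot": TCP orientation; "wrist_force": force on the tool from outside, world axes, zero at the start; "torque": the same for the moment, N m; "opening": opening from 0.0 (shut) to 1.0 (fully open); "gripper_force": force on a finger pad.
Only numpy, scipy, OpenCV 4.12 (cv2) and the standard library are available. Lean on these libraries where they do the work, as an engineer would, in place of code of your own. Each camera call takes 0.05 s, during which the arm holds its last target. There are 200 camera calls.

## Working session

There is one attempt and no reset: what is moved stays moved. The work goes in short steps, each a Python script; the robot and the scene stay as the last script left them, time stands still between calls to the robot, and variables do not carry over. Pictures are saved under pics/ and viewed, at most 14 in all, crops included, and the job is handed in when it is done.

```bash
mkdir -p pics; ls
python3 - <<'E'
from plant import robot
import cv2,numpy as np,pickle
print(robot.nose_length, robot.sense())
for n in("scene","top"):
    f=robot.grab_frame(n); pickle.dump(f,open(f"pics/{n}0.pkl","wb"))
    cv2.imwrite(f"pics/{n}0.png",cv2.resize(f["image"][:,:,::-1],(800,600)))
    print(n,f["fx"],f["fy"],f["cx"],f["cy"],f["R"],f["t"],-f["R"].T@f["t"])
E
```

```text
pics
0.011 {'t': 0.0, 'joint_pos': array([ 1.13910826,  0.46944853, -0.04857582,  1.53369376,  0.02406182,
        1.14098531, -0.08230231]), 'joint_velocities': array([-0.00157654,  0.00045511,  0.00084543,  0.00078586, -0.00233703,
        0.00048825,  0.00100011]), 'effort': array([-4.12392064e-04, -5.10300565e+01, -4.65043320e-02, -2.37711400e+01,
        1.06984578e-02,  7.44842720e-03,  9.35240706e-06]), 'tcp_pos': array([ 0.26435839, -0.6204143 ,  0.21465666]), 'tcp_rot': array([-3.13964205e+00,  4.52684764e-05,  4.02784423e-01]), 'wrist_force': array([-0.27451958,  0.4207396 ,  0.57517928]), 'torque': array([-0.01940601,  0.01068981,  0.01798665]), 'gripper_force': 0.0, 'opening': 0.9938150673910341}
scene 385.431800761218 385.431800761218 260.8811274549924 188.7136526731325 [[-0.62803717  0.77807352 -0.01307369]
 [ 0.62704283  0.49603754 -0.60063637]
 [-0.46085421 -0.38541973 -0.79941543]] [ 0.30736193 -0.28708275  1.3817439 ] [1.00983039 0.435805   0.9361734 ]
top 356.3618994003452 356.3618994003452 258.15999495248286 195.94837847825204 [[-2.57129232e-02 -9.99660537e-01 -4.20191038e-03]
 [-9.88878064e-01  2.60510715e-02 -1.46429221e-01]
 [ 1.46488978e-01  3.90053682e-04 -9.89212226e-01]] [0.02888281 0.5230455  1.25863544] [0.33359466 0.01475617 1.32176807]
```

View pics/scene0.png

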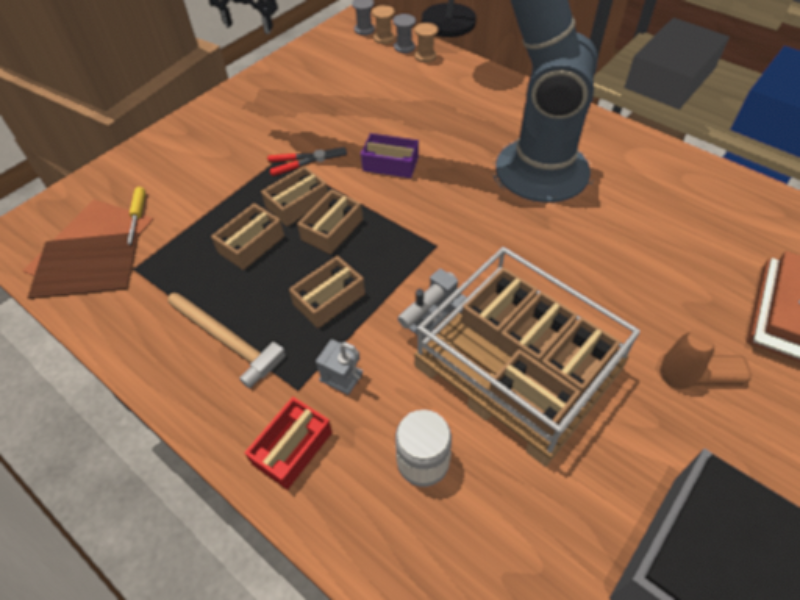

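View pics/top0.png

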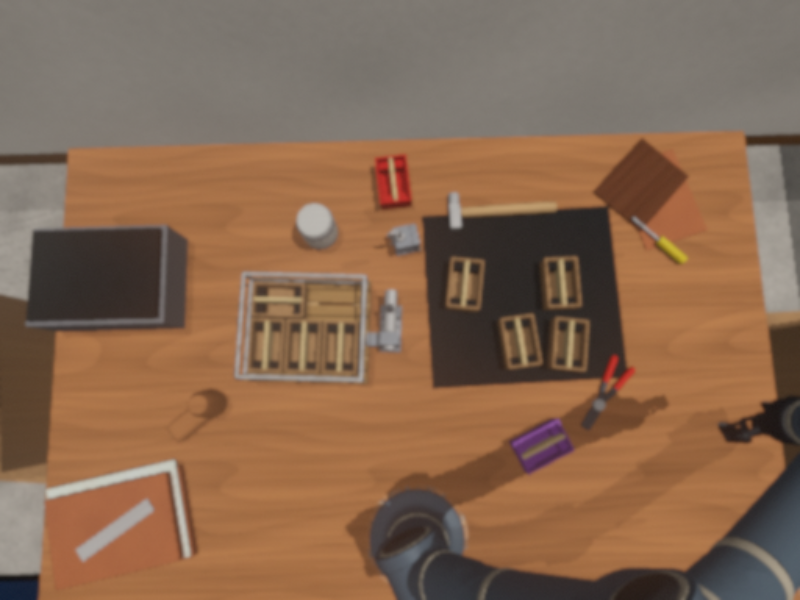

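The scene view shows four brown cartons on the black mat and the board with its gap at (470,350). The bolt lug is at (430,300), and the clip on its bracket at (340,362). In the top view the cartons are at (465,283), (562,282), (520,342) and (570,343), the lug at (390,322) and the clip at (404,238). The purple and red cartons are decoys.

```bash
cat > h.py <<'E'
import numpy as np,cv2,pickle
def cloud(f):
    v,u=np.mgrid[:384,:512]; z=f["range_z"]
    c=np.stack([(u-f["cx"])/f["fx"]*z,(v-f["cy"])/f["fy"]*z,z],-1)
    P=(c-f["t"])@f["R"]; P[z==0]=np.nan
    return P
def ray(f,uv,h):
    """pixel -> world point at height h"""
    uv=np.atleast_2d(uv); d=np.c_[(uv[:,0]-f["cx"])/f["fx"],(uv[:,1]-f["cy"])/f["fy"],np.ones(len(uv))]@f["R"]
    o=-f["R"].T@f["t"]; return o+d*((h-o[2])/d[:,2])[:,None]
def proj(f,X):
    c=np.atleast_2d(X)@f["R"].T+f["t"]; return np.c_[c[:,0]/c[:,2]*f["fx"]+f["cx"],c[:,1]/c[:,2]*f["fy"]+f["cy"]]
def tri(fs,uvs):
    A=[];b=[]
    for f,(u,v) in zip(fs,uvs):
        d=f["R"].T@np.array([(u-f["cx"])/f["fx"],(v-f["cy"])/f["fy"],1]);d/=np.linalg.norm(d)
        M=np.eye(3)-np.outer(d,d);A.append(M);b.append(M@(-f["R"].T@f["t"]))
    return np.linalg.lstsq(np.vstack(A),np.hstack(b),rcond=None)[0]
E
python3 - <<'E'
from h import *
fs={n:pickle.load(open(f"pics/{n}0.pkl","rb")) for n in("scene","top")}
f=fs["top"];P=cloud(f);im=f["image"].astype(int);hsv=cv2.cvtColor(f["image"],cv2.COLOR_RGB2HSV)
print("bench z",np.nanmedian(P[100:120,100:400,2]), np.nanmedian(P[250:260,300:320,2]))
m=((P[...,2]>0.03)&(P[...,2]<0.07)).astype(np.uint8)
n,l,s,c=cv2.connectedComponentsWithStats(m)
for i in range(1,n):
    if s[i,4]>150:
        q=P[l==i]; r=cv2.minAreaRect((q[:,:2]*1000).astype(np.float32))
        print(i,c[i].round(0),s[i,4],np.round(r[0],1),np.round(r[1],1),round(r[2],1),hsv[l==i].mean(0).round(),"zmax",np.percentile(q[:,2],95).round(3))
def crop(f,x,y,w,h,k): return cv2.resize(f["image"][y:y+h,x:x+w,::-1],None,fx=k,fy=k,interpolation=cv2.INTER_CUBIC)
a=np.hstack([crop(f,145,140,125,112,3.2),crop(fs["scene"],190,150,125,112,3.2)])
cv2.imwrite("pics/c1.png",a)
b=np.hstack([crop(f,225,165,50,70,8)[:,:400],crop(fs["scene"],245,165,50,70,8)[:,:400]])
cv2.imwrite("pics/c2.png",b)
E
```

```text
bench z 0.0014780253494702162 0.0010944823720185274
1 [255.  11.] 3416 [1254.5    8.2] [2018.2   13.2] 90.0 [ 17.  25. 125.] zmax 0.068
3 [252. 114.] 372 [832.9  32.2] [117.7  76. ] 5.2 [  5. 174. 166.] zmax 0.054
31 [111. 183.] 318 [573.7 553.9] [111.  254.2] 59.7 [ 8. 55. 77.] zmax 0.068
43 [298. 181.] 401 [ 575.4 -130.1] [ 76.5 117.2] 82.1 [ 15. 105. 119.] zmax 0.054
44 [360. 180.] 492 [ 571.5 -355.8] [116.3  78.7] 0.8 [ 15. 107. 116.] zmax 0.054
50 [230. 219.] 284 [427.  137.5] [146.3 305.2] 48.7 [ 31.  71. 140.] zmax 0.05
51 [213. 195.] 933 [479.5 228.6] [227.1 215.7] 86.9 [ 15. 114. 144.] zmax 0.055
60 [333. 218.] 455 [ 437.3 -252.1] [115.9  78.1] 7.0 [ 15. 107. 119.] zmax 0.054
63 [365. 219.] 502 [ 428.3 -364. ] [ 78.1 116.5] 82.5 [ 15. 108. 117.] zmax 0.054
91 [118. 271.] 201 [271.1 517.8] [44.5 80.2] 37.6 [ 13. 146. 162.] zmax 0.037
92 [347. 285.] 514 [ 200.6 -288. ] [ 77.6 116.1] 25.4 [125. 105. 107.] zmax 0.054
93 [ 75. 335.] 5158 [ 59.5 657. ] [212.1 298.2] 11.4 [ 13. 117. 169.] zmax 0.069
```

View pics/c1.png

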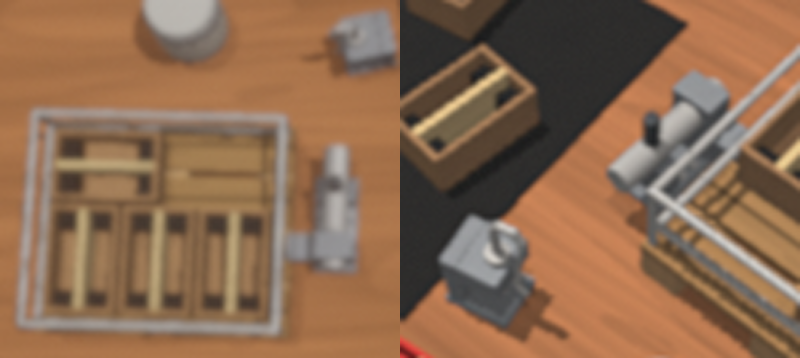

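View pics/c2.png

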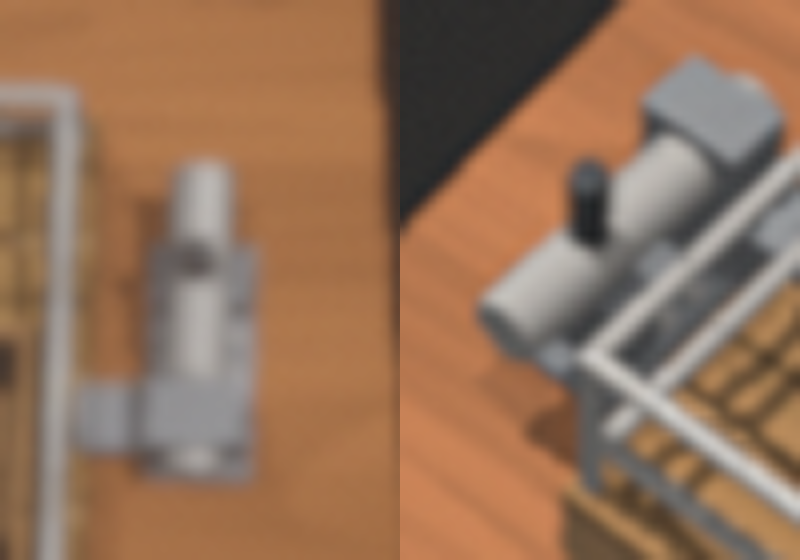

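The crops show the knob at about (249,197) in the top view and (269,187) in the scene view. The housing is on the -x side, and the clip's bow stands up from its grey bracket. Next I measure the rails, the knob, the clip bow and the first-layer rims numerically.

Run:
```python
from h import *
np.set_printoptions(precision=4,suppress=True,linewidth=160)
fs={n:pickle.load(open(f"pics/{n}0.pkl","rb")) for n in("scene","top")}
for n,f in fs.items():
    P=cloud(f);X,Y,Z=P[...,0],P[...,1],P[...,2];hsv=cv2.cvtColor(f["image"],cv2.COLOR_RGB2HSV)
    print(n)
    r=(X>.3)&(X<.65)&(Y>.05)&(Y<.47)&(Z>.117)&(Z<.137)
    q=P[r]; print("rail",r.sum(),np.median(q[:,2]),[np.round(a,4) for a in cv2.minAreaRect((q[:,:2]*1000).astype(np.float32))])
    # side lines of the rail
    c=np.array([.49,.228])
    for ax,s in((0,-1),(0,1),(1,-1),(1,1)):
        o=1-ax; lim=[.116,.137][ax]
        d=(q[:,:2]-c); k=(s*d[:,ax]>lim-.02)&(abs(d[:,o])<.09)
        if k.sum()>10:
            p=np.polyfit(d[k,o],d[k,ax],1); print(" side",ax,s,k.sum(),p)
    r=(X>.35)&(X<.61)&(Y>.09)&(Y<.37)&(Z>.085)&(Z<.105)
    l=(hsv[...,0]<25)&(hsv[...,1]>60)&r
    q=P[l]; print("rims",l.sum(),[np.round(a,4) for a in cv2.minAreaRect((q[:,:2]*1000).astype(np.float32))], np.median(q[:,2]))
    r=(X>.35)&(X<.61)&(Y>-.02)&(Y<.075)&(Z>.08)&(Z<.115)
    print("knob/lug hi\n",np.c_[P[r],hsv[r]])
    r=(X>.56)&(X<.78)&(Y>-.08)&(Y<.05)&(Z>.078)
    print("clip\n",np.c_[P[r],np.argwhere(r)[:,::-1]])
    r=(X>.56)&(X<.78)&(Y>-.08)&(Y<.05)&(Z>.063)&(Z<.078)
    q=P[r]; print("bracket",r.sum(),cv2.minAreaRect((q[:,:2]*1000).astype(np.float32)))
f,g=fs["top"],fs["scene"]
k=tri([f,g],[(249.5,197.2),(268.9,186.2)]);print("knob tri",k,proj(f,k),proj(g,k))
```

```text
scene
rail 1179 0.12665991713623004 [array([475.7894, 238.3723]), array([273.8671, 235.5652]), np.float64(87.2122)]
 side 0 -1 204 [ 0.0513 -0.1261]
 side 0 1 194 [0.0385 0.0996]
 side 1 -1 173 [-0.0475 -0.1228]
 side 1 1 230 [-0.0525  0.1428]
rims 2199 [array([475.2648, 231.1404]), array([255.6594, 229.6391]), np.float64(87.6135)] 0.09559638226612463
knob/lug hi
 [[  0.4357   0.0285   0.0802   9.      86.     171.    ]
 [  0.435    0.0315   0.0818   8.      49.     162.    ]
 [  0.4329   0.0335   0.0814   9.      52.     161.    ]
 [  0.4405   0.0286   0.0804   9.      72.     162.    ]
 [  0.4407   0.0322   0.0833   5.      28.     156.    ]
 [  0.4375   0.0334   0.0812 150.       3.     150.    ]
 [  0.4365   0.0362   0.0823 135.       3.     150.    ]
 [  0.4359   0.0392   0.084    5.      18.     152.    ]
 [  0.4463   0.0293   0.082    8.      53.     158.    ]
 [  0.444    0.0312   0.0813   8.      14.     151.    ]
 [  0.4433   0.0342   0.0828 110.       5.     152.    ]
 [  0.4429   0.0374   0.0849 105.      10.     153.    ]
 [  0.4397   0.0386   0.0827 103.      12.     15
[... 21285 characters left out ...]
367   0.0837 251.     151.    ]
 [  0.6806   0.0224   0.0808 255.     151.    ]
 [  0.6795   0.0188   0.0845 256.     151.    ]
 [  0.6793   0.0152   0.0847 257.     151.    ]
 [  0.6749   0.0402   0.09   250.     152.    ]
 [  0.6764   0.026    0.0829 254.     152.    ]
 [  0.6765   0.0189   0.0821 256.     152.    ]
 [  0.676    0.0153   0.0835 257.     152.    ]
 [  0.6773   0.0117   0.0783 258.     152.    ]
 [  0.673    0.019    0.0814 256.     153.    ]
 [  0.6731   0.0154   0.0804 257.     153.    ]]
bracket 184 ((684.4332275390625, 7.473182678222656), (50.41330337524414, 60.95370101928711), 9.780705451965332)
knob tri [0.5101 0.0457 0.1037] [[249.3698 197.2914]] [[268.6987 186.1791]]
```

```bash
cat >> h.py <<'E'
from plant import robot
BC=np.array([.4763,.238]);BY=-.049
def bw(x,y,c=None): 
    c=BC if c is None else c
    k,s=np.cos(BY),np.sin(BY); return np.array([c[0]+k*x-s*y,c[1]+s*x+k*y])
def down(psi): return [np.pi,0,psi]
def st(msg=""):
    s=robot.sense();print(msg,"t %.1f"%s["t"],s["tcp_pos"].round(4),s["tcp_rot"].round(3),"F",s["wrist_force"].round(1),"op %.3f gf %.1f"%(s["opening"],s["gripper_force"]));return s
E
python3 - <<'E'
from h import *
np.set_printoptions(precision=3,suppress=True)
psi=BY-np.pi/2
for a in (BY-np.pi/2,BY+np.pi/2):
  for z in(.10,.16,.21):
    for p in ([.403,.064],[.403,.045],[.42,.064]):
        q=robot.inverse_kinematics([*p,z],down(a)); print(a,z,p,q)
st()
k=np.array([.515,.046])
robot.grip(.5)
for a in (psi,psi+np.pi):
    q=robot.inverse_kinematics([*k,.2],down(a)); print(a,q)
E
```

```text
-1.6197963267948965 0.1 [0.403, 0.064] [ 0.712  0.428 -1.163  2.208  0.541  0.832  2.292]
-1.6197963267948965 0.1 [0.403, 0.045] [ 0.761  0.422 -1.163  2.213  0.536  0.827  2.343]
-1.6197963267948965 0.1 [0.42, 0.064] [ 0.705  0.467 -1.166  2.174  0.577  0.86   2.272]
-1.6197963267948965 0.16 [0.403, 0.064] [ 0.77   0.27  -1.16   2.146  0.315  0.91   2.519]
-1.6197963267948965 0.16 [0.403, 0.045] [ 0.82   0.263 -1.16   2.151  0.307  0.907  2.572]
-1.6197963267948965 0.16 [0.42, 0.064] [ 0.753  0.315 -1.16   2.113  0.362  0.931  2.482]
-1.6197963267948965 0.21 [0.403, 0.064] None
-1.6197963267948965 0.21 [0.403, 0.045] None
-1.6197963267948965 0.21 [0.42, 0.064] [ 0.891  0.261 -1.287  2.05   0.292  1.036  2.555]
1.5217963267948966 0.1 [0.403, 0.064] [ 0.512  0.314 -0.889  2.216  0.357  0.756 -0.666]
1.5217963267948966 0.1 [0.403, 0.045] [ 0.513  0.293 -0.831  2.223  0.32   0.744 -0.584]
1.5217963267948966 0.1 [0.42, 0.064] [ 0.489  0.338 -0.863  2.182  0.37   0.77  -0.666]
1.5217963267948966 0.16 [0.403, 0.064] [ 0.549  0.187 -0.884  2.153  0.188  0.877 -0.496]
1.5217963267948966 0.16 [0.403, 0.045] [ 0.556  0.172 -0.836  2.16   0.167  0.872 -0.429]
1.5217963267948966 0.16 [0.42, 0.064] [ 0.529  0.22  -0.868  2.121  0.216  0.888 -0.514]
1.5217963267948966 0.21 [0.403, 0.064] [ 0.586  0.099 -0.882  2.091  0.092  0.989 -0.393]
1.5217963267948966 0.21 [0.403, 0.045] [ 0.593  0.087 -0.836  2.097  0.078  0.987 -0.333]
1.5217963267948966 0.21 [0.42, 0.064] [ 0.562  0.137 -0.869  2.06   0.124  0.997 -0.419]
 t 0.1 [ 0.264 -0.621  0.215] [-3.14   0.     0.403] F [ 0.3 -0.5 -0.7] op 1.003 gf 0.0
-1.6197963267948965 [ 0.727  0.466 -1.168  1.879  0.478  1.117  2.47 ]
1.5217963267948966 [ 0.428  0.309 -0.725  1.892  0.238  1.028 -0.446]
```

Run:
```python
from h import *
psi=BY+np.pi/2
k=np.array([.515,.0465])
robot.goto([*k,.2],down(psi)); st("above")
robot.move_straight([*k,.097],contact_N=8); st("at knob")
robot.grip(0.0,40); s=st("gripped")
p=s["tcp_pos"].copy()
u=np.array([np.cos(BY),np.sin(BY)])
q=p[:2]-u*.050
hit=robot.move_straight([*q,p[2]],vel=.05,contact_N=18); s=st(f"home hit={hit}")
print("travel",(s["tcp_pos"][:2]-p[:2])@u,(s["tcp_pos"][:2]-p[:2]))
robot.grip(.4); robot.sleep(.2); s=st("released")
```

```text
above t 3.1 [0.5153 0.0452 0.1999] [-3.142  0.     1.519] F [ 1.2 -0.1 -0.6] op 0.499 gf 0.0
at knob t 4.0 [0.5157 0.0468 0.0977] [ 3.14  -0.     1.522] F [ 0.6 -0.2 -0.5] op 0.501 gf 0.0
gripped t 4.4 [0.5151 0.0465 0.0972] [3.141 0.    1.522] F [-0.2  0.2 -0.2] op 0.000 gf 0.0
home hit=False t 5.6 [0.4655 0.0489 0.0973] [ 3.141 -0.     1.522] F [ 0.7  0.4 -0.6] op -0.003 gf 0.0
travel -0.04962244291558467 [-0.04956056  0.00247791]
released t 6.2 [0.4651 0.0489 0.0972] [-3.142 -0.     1.522] F [ 0.2 -0.6  0.3] op 0.398 gf 0.0
```

Run:
```python
from h import *
robot.move_straight([.4655,.049,.2])
robot.goto([.6,-.15,.3],down(1.5))
f=robot.grab_frame("top");g=robot.grab_frame("scene")
pickle.dump((f,g),open("pics/1.pkl","wb"))
def crop(f,x,y,w,h,k): return cv2.resize(f["image"][y:y+h,x:x+w,::-1],None,fx=k,fy=k,interpolation=cv2.INTER_CUBIC)
cv2.imwrite("pics/c3.png",np.hstack([crop(f,225,165,50,70,8),crop(g,245,165,50,70,8)]))
for F in(f,g):
    P=cloud(F);q=P[(P[...,0]>.4)&(P[...,0]<.6)&(P[...,1]>.02)&(P[...,1]<.075)&(P[...,2]>.092)&(P[...,2]<.12)]
    print(len(q),np.median(q,0),q.min(0),q.max(0))
```

```text
17 [0.51386791 0.04370408 0.10665569] [0.50787063 0.03987406 0.09258593] [0.52097046 0.05036597 0.11233655]
38 [0.51744194 0.04771745 0.10608234] [0.50898105 0.03903713 0.09331444] [0.52248213 0.05381897 0.1115838 ]
```

View pics/c3.png

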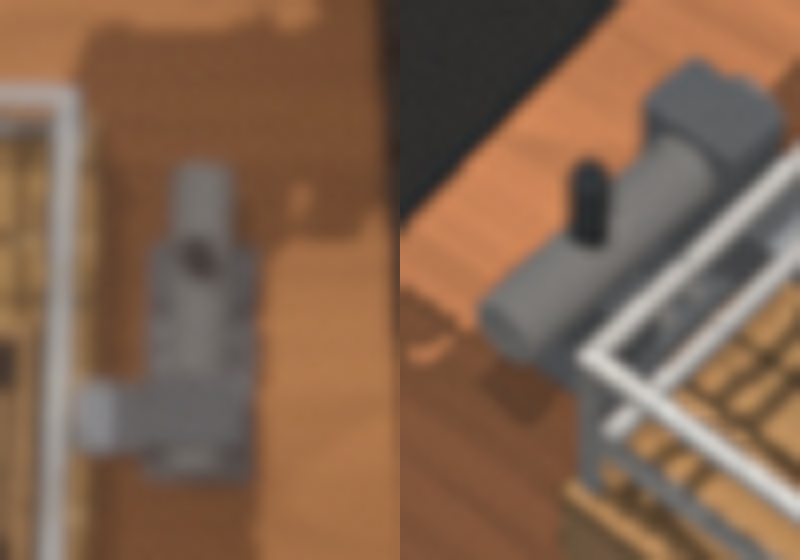

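The knob hasn't moved: it is still at (195,255) in the left crop and (590,170) in the right. The fingers missed it, so I'll check where the fingertips really are relative to the TCP.

Run:
```python
from h import *
st()
robot.goto([.5155,.0465,.2],down(BY+np.pi/2))
robot.grip(.5); robot.move_straight([.5155,.0465,.1]); st()
f=robot.grab_frame("top");g=robot.grab_frame("scene")
def crop(f,x,y,w,h,k): return cv2.resize(f["image"][y:y+h,x:x+w,::-1],None,fx=k,fy=k,interpolation=cv2.INTER_CUBIC)
cv2.imwrite("pics/c4.png",crop(g,215,125,100,90,6))
for z in np.arange(.07,.19,.01):
    P=cloud(g);q=P[(P[...,0]>.45)&(P[...,0]<.6)&(P[...,1]>-.02)&(P[...,1]<.11)&(P[...,2]>z)&(P[...,2]<z+.01)]
    print(z.round(3),len(q),q.min(0)[:2],q.max(0)[:2])
```

```text
t 8.2 [ 0.5993 -0.1475  0.2995] [-3.140e+00 -1.000e-03  1.504e+00] F [-0.5  0.2 -0.6] op 0.397 gf 0.0
 t 10.2 [0.5162 0.0468 0.1007] [ 3.14  -0.     1.522] F [ 0.4 -0.1 -0.2] op 0.500 gf 0.0
0.07 322 [0.45091747 0.03455684] [0.58472008 0.10996616]
0.08 67 [0.45048209 0.03413625] [0.58509121 0.10983366]
0.09 19 [0.51331414 0.04053385] [0.58521081 0.10319762]
0.1 34 [0.50923426 0.03822202] [0.58589781 0.10410353]
0.11 8 [0.51265187 0.04530255] [0.58519018 0.10280034]
0.12 159 [0.45040593 0.03888097] [0.58505591 0.10991376]
0.13 42 [0.47675976 0.0371291 ] [0.55258698 0.10724981]
0.14 32 [0.48890102 0.03714787] [0.551679   0.05887486]
0.15 33 [0.491218   0.03761462] [0.55229321 0.05838787]
0.16 38 [0.47112497 0.03634148] [0.5682208  0.06088337]
0.17 69 [0.46402883 0.03304338] [0.57042383 0.06175837]
0.18 64 [0.46071869 0.03302708] [0.57631837 0.06459841]
```

View pics/c4.png

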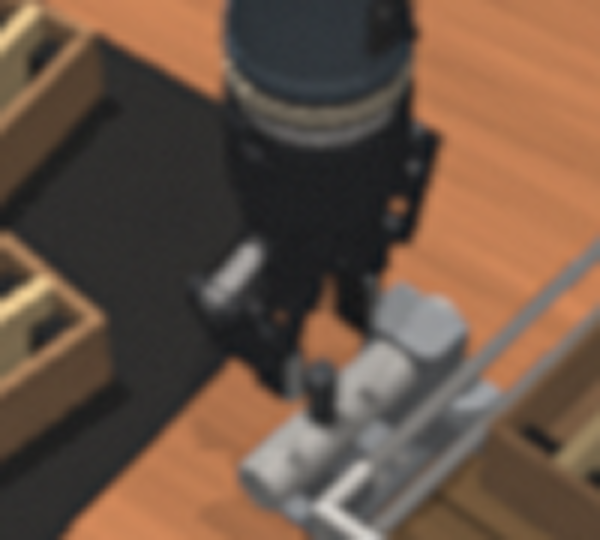

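The finger tips sit at about the height of the knob's top, (290,385) and (360,330), while the TCP reads 0.100. They are higher than the nose length suggests, so I'll touch the bench to measure the true tip offset.

Run:
```python
from h import *
robot.move_straight([.5155,.0465,.2])
robot.goto([.59,.01,.12],down(BY+np.pi/2)); 
for op in (0.0,.3,.5):
    robot.grip(op)
    robot.move_straight([.59,.01,.04])
    hit=robot.move_straight([.59,.01,-.03],vel=.03,contact_N=5); st(f"{op} {hit}")
    robot.move_straight([.59,.01,.06])
```

```text
0.0 True t 14.4 [ 0.59    0.0101 -0.0155] [-3.141e+00  1.000e-03  1.522e+00] F [-0.9  0.2  5.5] op -0.004 gf 2.6
0.3 True t 17.4 [ 0.5901  0.01   -0.0156] [-3.140e+00  1.000e-03  1.522e+00] F [-2.4 -1.3  5. ] op 0.302 gf 2.8
0.5 True t 20.4 [ 0.59    0.01   -0.0173] [-3.138e+00  1.000e-03  1.522e+00] F [-1.1 -0.3  5.2] op 0.500 gf 3.0
```

The true tip is 15.5 mm behind the reported TCP, 26.5 mm off the stated nose length, so I'll correct heights by that.

```bash
cat >> h.py <<'E'
TIP=.0155   # fingertip z minus reported TCP z (measured by touch)
E
python3 - <<'E'
from h import *
psi=BY+np.pi/2
k=np.array([.5155,.0465])
robot.grip(.5)
robot.goto([*k,.16],down(psi))
robot.move_straight([*k,.085-TIP],vel=.1,contact_N=8); st("at knob")
robot.grip(0.0,40); s=st("gripped")
if s["opening"]>.05:
    p=s["tcp_pos"].copy()
    u=np.array([np.cos(BY),np.sin(BY)])
    q=p[:2]-u*.047
    hit=robot.move_straight([*q,p[2]],vel=.05,contact_N=18); s=st(f"home hit={hit}")
    print("travel",(s["tcp_pos"][:2]-p[:2])@u)
    robot.grip(.45); robot.sleep(.2); s=st("released")
E
```

```text
at knob t 22.9 [0.516  0.0467 0.07  ] [ 3.14  -0.     1.522] F [ 0.3  0.2 -0.6] op 0.502 gf 0.0
gripped t 23.2 [0.5155 0.0465 0.0702] [3.141e+00 1.000e-03 1.522e+00] F [-2.  -0.7  6.3] op 0.171 gf 38.9
home hit=True t 23.9 [0.4851 0.0481 0.0702] [ 3.136e+00 -1.000e-03  1.523e+00] F [ 2.3 -0.  -0.3] op 0.172 gf 41.5
travel -0.030394413249400037
released t 24.5 [0.4872 0.0481 0.0706] [ 3.135e+00 -2.000e-03  1.522e+00] F [ 0.7 -0.3 -0.3] op 0.457 gf 0.0
```

Run:
```python
from h import *
s=st(); p=s["tcp_pos"]; u=np.array([np.cos(BY),np.sin(BY)])
robot.grip(0.0,60); s=st("gripped")
q=s["tcp_pos"][:2]-u*.017
hit=robot.move_straight([*q,.0704],vel=.02,contact_N=30); s=st(f"home hit={hit}")
print("travel from start",(s["tcp_pos"][:2]-[.5155,.0465])@u)
robot.sleep(.5); s=st("held")
```

```text
t 24.5 [0.4872 0.0481 0.0706] [ 3.135e+00 -2.000e-03  1.522e+00] F [ 0.7 -0.3 -0.3] op 0.457 gf 0.0
gripped t 24.8 [0.4869 0.0481 0.0708] [ 3.135e+00 -1.000e-03  1.522e+00] F [-1.7 -0.9  4.5] op 0.159 gf 58.6
home hit=True t 25.3 [0.4856 0.0482 0.0709] [ 3.121 -0.006  1.521] F [ 3.1 -0.  -0.5] op 0.158 gf 60.7
travel from start -0.029994875452902445
held t 25.8 [0.4855 0.0482 0.0709] [ 3.122 -0.006  1.521] F [ 3.1  1.  -0.4] op 0.157 gf 60.7
```

The -x finger is hitting the housing, so I'll regrip higher.

Run:
```python
from h import *
u=np.array([np.cos(BY),np.sin(BY)])
robot.grip(.5); robot.sleep(.2); s=st("rel")
p=np.array([.4869,.0482])
robot.move_straight([*p,.12],attitude=down(BY+np.pi/2)); robot.move_straight([*p,.0945-TIP],contact_N=6); st()
robot.grip(0.0,60); s=st("gripped")
q=s["tcp_pos"][:2]-u*.017
hit=robot.move_straight([*q,.0945-TIP],vel=.03,contact_N=25); s=st(f"home hit={hit}")
print("travel from start",(s["tcp_pos"][:2]-[.5155,.0465])@u)
robot.sleep(.5); s=st("held")
```

```text
rel t 26.4 [0.4849 0.048  0.0708] [ 3.123 -0.005  1.521] F [-0.5  0.1 -0.1] op 0.501 gf 0.0
 t 27.3 [0.486  0.0483 0.0781] [-3.139 -0.     1.522] F [-0.2  0.3  0.3] op 0.499 gf 0.0
gripped t 27.7 [0.4871 0.0484 0.0799] [3.141 0.    1.522] F [-1.5  0.1  6. ] op 0.150 gf 58.6
home hit=True t 28.1 [0.4853 0.0486 0.0799] [ 3.129e+00 -3.000e-03  1.522e+00] F [2.5 0.5 0.2] op 0.150 gf 60.1
travel from start -0.03028571831476038
held t 28.6 [0.4853 0.0486 0.0799] [ 3.130e+00 -3.000e-03  1.522e+00] F [ 1.2 -0.8  2. ] op 0.148 gf 60.4
```

Run:
```python
from h import *
robot.grip(.5); robot.sleep(.2); st()
robot.move_straight([.486,.0485,.16],attitude=down(BY+np.pi/2)); robot.goto([.66,-.12,.3],down(1.5))
f=robot.grab_frame("top");g=robot.grab_frame("scene")
pickle.dump((f,g),open("pics/2.pkl","wb"))
def crop(f,x,y,w,h,k): return cv2.resize(f["image"][y:y+h,x:x+w,::-1],None,fx=k,fy=k,interpolation=cv2.INTER_CUBIC)
cv2.imwrite("pics/c5.png",np.hstack([crop(f,225,170,50,70,8),crop(g,245,155,50,70,8)]))
for F in(f,g):
    P=cloud(F);b=(P[...,0]>.35)&(P[...,0]<.6)&(P[...,1]>.02)&(P[...,1]<.075)
    q=P[b&(P[...,2]>.092)&(P[...,2]<.12)]
    print(len(q),np.median(q,0),q.min(0),q.max(0))
    q=P[b&(P[...,2]>.06)&(P[...,2]<.092)&(P[...,1]>.038)&(P[...,1]<.06)]
    for x in np.arange(.37,.56,.01):
        w=q[(q[:,0]>=x)&(q[:,0]<x+.01)]
        if len(w):print(round(x,3),len(w),w[:,2].max().round(4),np.median(w[:,2]).round(4),end=" | ")
    print()
```

```text
t 29.1 [0.4849 0.0486 0.0797] [ 3.131e+00 -3.000e-03  1.522e+00] F [0.3 0.1 0. ] op 0.500 gf 0.0
18 [0.48643374 0.04733793 0.10671638] [0.47947035 0.04048475 0.10208376] [0.49334521 0.05426287 0.11200411]
0.39 8 0.0793 0.0706 | 0.4 14 0.0771 0.0728 | 0.41 9 0.0786 0.0736 | 0.42 13 0.0788 0.0717 | 0.43 19 0.0859 0.0762 | 0.44 21 0.0851 0.0816 | 0.45 21 0.086 0.0803 | 0.46 20 0.0847 0.0747 | 0.47 18 0.0784 0.0734 | 0.48 7 0.0827 0.072 | 0.49 6 0.0701 0.0671 | 0.5 18 0.0777 0.0731 | 0.51 16 0.077 0.0736 | 0.52 16 0.0797 0.0736 | 0.53 1 0.069 0.069 | 
39 [0.48956204 0.04986152 0.10636963] [0.48006195 0.04108017 0.09310517] [0.49456575 0.05539249 0.11273919]
0.39 8 0.0752 0.0735 | 0.4 23 0.0773 0.0738 | 0.41 13 0.0776 0.0747 | 0.42 18 0.0796 0.0749 | 0.43 13 0.084 0.082 | 0.44 21 0.0855 0.0817 | 0.45 22 0.0859 0.0815 | 0.46 29 0.0847 0.076 | 0.47 14 0.0792 0.0728 | 0.48 20 0.0908 0.0752 | 0.49 40 0.0918 0.0752 | 0.5 27 0.0774 0.0736 | 0.51 32 0.0778 0.074 | 0.52 33 0.0775 0.0715 | 0.53 8 0.0704 0.0666 |
```

View pics/c5.png

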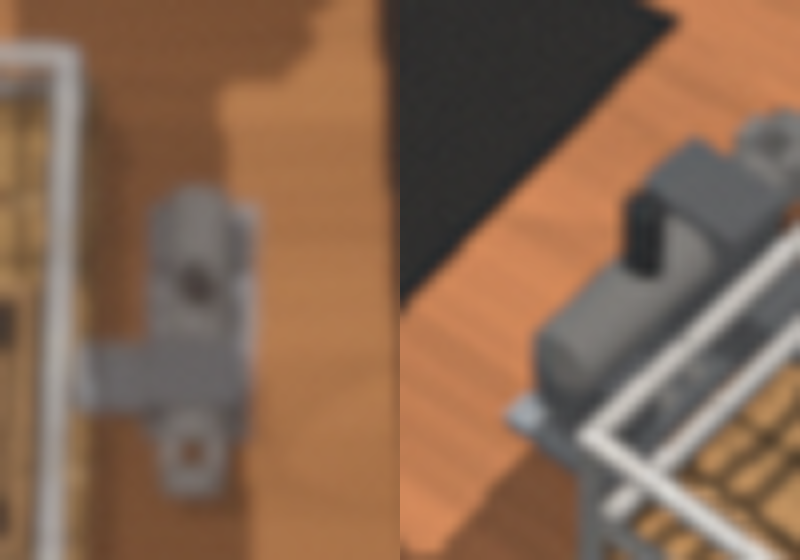

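Run:
```python
from h import *
f,g=pickle.load(open("pics/2.pkl","rb"))
print("hole top ray",ray(f,(248.75,226.6),.074),"scene ray",ray(g,(292.25,172.5),.074))
u=np.array([np.cos(BY),np.sin(BY)])
p=np.array([.4865,.0485])+u*.034
robot.grip(0.0); robot.goto([*p,.13],down(BY)); robot.move_straight([*p,.081-TIP],vel=.1,contact_N=6); st()
hit=robot.move_straight([*(p-u*.035),.081-TIP],vel=.03,contact_N=10); s=st(hit)
hit=robot.move_straight([*(p-u*.035),.081-TIP],vel=.03,contact_N=32); s2=st(hit); print("moved",s2["tcp_pos"]-s["tcp_pos"])
robot.move_straight([*p,.081-TIP]); robot.move_straight([*p,.16])
```

```text
hole top ray [[0.41096475 0.05091448 0.074     ]] scene ray [[0.41109573 0.05437126 0.074     ]]
 t 33.9 [0.5209 0.0469 0.0659] [-3.141e+00 -1.000e-03 -4.900e-02] F [-0.3  0.4  0.7] op -0.004 gf 0.0
True t 34.5 [0.5042 0.0477 0.0659] [-3.14  -0.007 -0.048] F [ 1.  -0.2  1.3] op 0.007 gf 0.5
True t 35.0 [0.505  0.0482 0.0672] [-3.135 -0.029 -0.049] F [1.4 0.3 1.1] op -0.002 gf 0.8
moved [0.00079494 0.00048442 0.00133987]
```

The hole is now clear of the housing, at (248.8,226.6) top and (292.2,172.5) scene, and the bolt doesn't yield to a firm push, so it is home. Next I measure the knob's y by gripping it, then pick the clip.

Run:
```python
from h import *
p=np.array([.4865,.0485])
robot.grip(.45); robot.move_straight([*p,.16],attitude=down(BY)); robot.move_straight([*p,.088-TIP],vel=.12,contact_N=6); robot.grip(0.0,20); robot.sleep(.3); st("y-grip")
robot.grip(.45); robot.move_straight([*p,.17])
cy=.19; c=np.array([.6797,.032])
robot.goto([*c,.17],down(cy+np.pi/2)); 
hit=robot.move_straight([*c,.091-TIP],vel=.1,contact_N=8); st(f"clip {hit}")
robot.grip(0,60); s=st("grip clip"); p=s["tcp_pos"]
robot.move_straight([p[0],p[1],.2],vel=.12); st("lift")
h=np.array([.4138,.0515]); q=bw(0,.013)-BC
robot.goto([*(h+q),.19],down(BY+np.pi/2)); st("hover")
robot.move_straight([*(h+q),.155]); s=st("hover low")
f=robot.grab_frame("top");g=robot.grab_frame("scene")
pickle.dump((f,g),open("pics/3.pkl","wb"))
def crop(f,x,y,w,h,k): return cv2.resize(f["image"][y:y+h,x:x+w,::-1],None,fx=k,fy=k,interpolation=cv2.INTER_CUBIC)
cv2.imwrite("pics/c6.png",np.hstack([crop(f,222,180,50,70,8),crop(g,260,130,50,70,8)]))
```

```text
y-grip t 38.4 [0.4872 0.0483 0.0733] [ 3.141e+00 -2.000e-03 -4.900e-02] F [-0.2 -0.8  6.4] op 0.174 gf 20.0
clip False t 42.1 [0.6803 0.0322 0.0763] [3.14  0.    1.761] F [ 0.2  0.1 -0.1] op 0.449 gf 0.0
grip clip t 42.5 [0.6798 0.032  0.0762] [3.141 0.    1.761] F [-1.9 -0.2  3.6] op 0.081 gf 58.4
lift t 43.6 [0.6792 0.0317 0.1989] [-3.14  -0.     1.761] F [ 0.2 -0.2 -1.6] op 0.078 gf 58.5
hover t 44.7 [0.4161 0.0646 0.1906] [ 3.140e+00 -1.000e-03  1.521e+00] F [ 1.2 -0.1 -0.3] op 0.076 gf 58.5
hover low t 45.1 [0.4151 0.0649 0.1549] [-3.141e+00 -2.000e-03  1.522e+00] F [-0.4  0.2 -0.7] op 0.077 gf 58.5
```

View pics/c6.png

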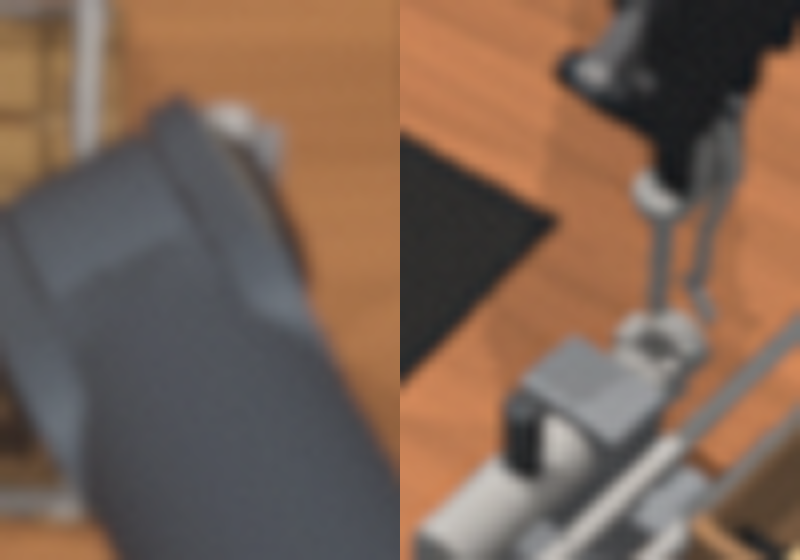

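Run:
```python
from h import *
f,g=pickle.load(open("pics/3.pkl","rb"))
print(proj(g,[[.4145,.0519,.0907],[.4138,.0518,.074],[.4148,.0518,.074],[.4138,.0528,.074]]),ray(g,(292.25,169),.0907),ray(g,(292.25,172.9),.074))
h=np.array([.4138,.0518]); q=bw(0,.013)-BC
s=st()
tz=lambda tip: tip+.0642
hit=robot.move_straight([*(h+q),tz(.050)],vel=.03,contact_N=5); s=st(f"enter {hit}"); print("tip z",s["tcp_pos"][2]-.0642)
```

```text
[[291.14710812 169.09236522]
 [290.9749913  172.6419532 ]
 [290.76967883 172.85273499]
 [291.25522799 172.80838449]] [[0.41227871 0.05416172 0.0907    ]] [[0.41229994 0.05524979 0.074     ]]
 t 45.2 [0.4156 0.065  0.1558] [ 3.140e+00 -1.000e-03  1.522e+00] F [-0.1 -0.4 -1.7] op 0.076 gf 58.5
enter False t 46.7 [0.4146 0.0648 0.1144] [3.141 0.    1.522] F [ 0.3  0.1 -0.5] op 0.079 gf 58.5
tip z 0.05017552802934097
```

Run:
```python
from h import *
s=st(); p=s["tcp_pos"]
h=np.array([.4138,.0518]); q=h+bw(0,.013)-BC
hit=robot.move_straight([*q,.015+.0642-.006],vel=.03,contact_N=14); s=st(f"down {hit}"); print("tip z",s["tcp_pos"][2]-.0642)
```

```text
t 46.7 [0.4146 0.0648 0.1144] [3.141 0.    1.522] F [ 0.3  0.1 -0.5] op 0.079 gf 58.5
down True t 47.8 [0.4146 0.0647 0.0789] [-3.141e+00  1.000e-03  1.522e+00] F [ 0.3 -0.2  6. ] op 0.074 gf 59.2
tip z 0.014749877719554425
```

```bash
cat >> h.py <<'E'
def cartons(frames):
    """brown cartons on the bench: list of (x,y,yaw of length,n) per frame, from rim depth"""
    out=[]
    for f in frames:
        P=cloud(f);hsv=cv2.cvtColor(f["image"],cv2.COLOR_RGB2HSV)
        m=(P[...,2]>.040)&(P[...,2]<.064)&(P[...,0]>.3)&(P[...,0]<.75)&(P[...,1]<-.03)&(P[...,1]>-.5)
        n,l,s,c=cv2.connectedComponentsWithStats(m.astype(np.uint8))
        for i in range(1,n):
            if s[i,4]<120: continue
            h=np.median(hsv[l==i],0)
            r=cv2.minAreaRect((P[l==i][:,:2]*1000).astype(np.float32)); (a,b),th=r[1],np.deg2rad(r[2])
            if not(5<h[0]<28 and 105<max(a,b)<128 and 66<min(a,b)<90): continue
            if b>a: th+=np.pi/2
            th=(th+np.pi/2)%np.pi-np.pi/2
            out.append((r[0][0]/1000,r[0][1]/1000,th,max(a,b),min(a,b)))
    return out
E
python3 - <<'E'
from h import *
np.set_printoptions(precision=3,suppress=True)
robot.grip(.35); robot.sleep(.3); st()
robot.move_straight([.4146,.0647,.19]); st()
f=robot.grab_frame("top");g=robot.grab_frame("scene"); pickle.dump((f,g),open("pics/4.pkl","wb"))
def crop(f,x,y,w,h,k): return cv2.resize(f["image"][y:y+h,x:x+w,::-1],None,fx=k,fy=k,interpolation=cv2.INTER_CUBIC)
cv2.imwrite("pics/c7.png",crop(g,260,130,60,60,8))
for F in(f,g): print(np.array(cartons([F])))
k,s=np.cos(BY),np.sin(BY)
for n in("scene","top"):
    F=pickle.load(open(f"pics/{n}0.pkl","rb"));P=cloud(F);hsv=cv2.cvtColor(F["image"],cv2.COLOR_RGB2HSV)
    d=P[...,:2]-BC; B=np.stack([k*d[...,0]+s*d[...,1],-s*d[...,0]+k*d[...,1]],-1)*1000
    m=(P[...,2]>.088)&(P[...,2]<.102)&(abs(B[...,0])<112)&(abs(B[...,1])<133)&(hsv[...,0]<28)&(hsv[...,1]>60)
    for nm,mm in(("-x row",m&(B[...,0]<17)),("+x carton",m&(B[...,0]>24)&(B[...,1]>-5))):
        b=B[mm]; print(n,nm,len(b),np.percentile(b,[1,3,97,99],axis=0).T)
    lt=m&(hsv[...,2]>150)&(hsv[...,1]<130)
    for nm,mm in (("div1",lt&(B[...,0]<10)&(B[...,1]<-60)),("div2",lt&(B[...,0]<10)&(abs(B[...,1])<25)),("div3",lt&(B[...,0]<10)&(B[...,1]>60)),("div4",lt&(B[...,0]>40)&(B[...,0]<85))):
        b=B[mm]; print(nm,len(b),b.mean(0) if len(b) else "")
E
```

```text
t 48.4 [0.414 0.065 0.078] [-3.14   0.     1.522] F [0.3 0.7 0.1] op 0.347 gf 0.0
 t 49.3 [0.414 0.064 0.189] [-3.138  0.001  1.522] F [-0.4 -0.9  0.1] op 0.347 gf 0.0
[[  0.575  -0.13   -0.133 116.774  76.287]
 [  0.572  -0.356   0.014 116.619  77.748]]
[[  0.571  -0.355   0.023 118.721  82.147]
 [  0.574  -0.129  -0.141 117.071  79.926]]
scene -x row 1454 [[-100.049  -98.576   16.261   16.74 ]
 [-117.433 -115.358  118.342  120.026]]
scene +x carton 445 [[ 24.578  25.314  85.694  89.348]
 [  3.966   4.582 118.847 119.347]]
div1 189 [-50.354 -91.153]
div2 151 [-50.878   0.603]
div3 231 [-47.709  94.415]
div4 210 [61.488 62.117]
top -x row 799 [[ -98.391  -97.702   15.725   16.497]
 [-120.292 -118.573  117.284  119.507]]
top +x carton 258 [[ 24.27   24.853  99.612 100.308]
 [  2.651   2.984 117.717 118.96 ]]
div1 87 [-45.951 -82.647]
div2 85 [-45.326  -0.705]
div3 79 [-48.005  83.361]
div4 79 [61.159 61.344]
```

View pics/c7.png

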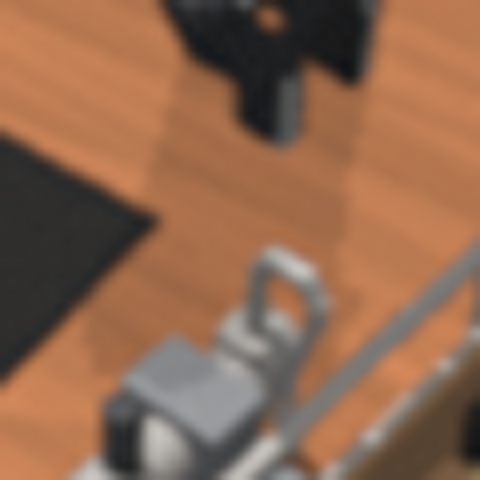

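The clip is fully down: its bow at (285,285) stands on the collar over the bolt. The outline is ±99 × ±119.5 mm in the board frame, so the gap centre is (61.5,-61.5). Next comes the first carton.

```bash
cat >> h.py <<'E'
OP=.28
def go(p,psi):
    """go to with yaw psi or psi+pi, whichever is reachable with the smaller joint motion"""
    q0=robot.sense()["joint_pos"];best=None
    for a in (psi,psi+np.pi,psi-np.pi):
        q=robot.inverse_kinematics(p,down(a))
        if q is not None:
            c=abs(np.array(q)-q0).max()
            if best is None or c<best[0]-1e-6: best=(c,a)
    robot.goto(p,down(best[1])); return best[1]
def pick(x,y,yaw):
    robot.grip(OP)
    a=go([x,y,.13],yaw)
    hit=robot.move_straight([x,y,.0245-TIP],vel=.12,contact_N=8); st(f"pick hit={hit}")
    robot.grip(0,80); s=st("gripped")
    robot.move_straight([x,y,.2],vel=.2)
    return s["opening"],s["tcp_pos"][2]
def place(bx,by,yaw,zs,zpick):
    p=bw(bx,by); z=zpick+zs
    a=go([*p,z+.085],BY+yaw)
    robot.move_straight([*p,z+.085],attitude=down(a))
    robot.move_straight([*p,z+.012],vel=.12)
    hit=robot.move_straight([*p,z-.005],vel=.03,contact_N=5); s=st(f"place hit={hit} dz={robot.sense()['tcp_pos'][2]-z:.4f}")
def release():
    s=robot.sense()["tcp_pos"]
    robot.grip(OP); robot.sleep(.2)
    robot.move_straight([s[0],s[1],s[2]+.08],vel=.15)
E
python3 - <<'E'
from h import *
op,zp=pick(.5745,-.1295,-.137)
if op>.04:
    place(.0615,-.0615,np.pi/2,.045,zp); release(); st()
f=robot.grab_frame("top");g=robot.grab_frame("scene"); pickle.dump((f,g),open("pics/5.pkl","wb"))
for F in(f,g): print(np.array(cartons([F])).round(3))
cv2.imwrite("pics/c8.png",np.hstack([cv2.resize(F["image"][:,:,::-1],(400,300)) for F in (f,g)]))
E
```

```text
pick hit=False t 52.0 [ 0.5752 -0.1295  0.0098] [ 3.142e+00 -2.000e-03 -1.370e-01] F [-0.1 -0.5  0.5] op 0.281 gf 0.0
gripped t 52.3 [ 0.5753 -0.1296  0.0101] [ 3.141e+00 -2.000e-03 -1.370e-01] F [-1.7  0.2  6.4] op 0.074 gf 79.6
place hit=True dz=-0.0000 t 56.0 [0.5352 0.1735 0.0551] [3.141 0.    1.522] F [ 0.5 -0.1  4.2] op 0.076 gf 79.5
 t 57.2 [0.535  0.1728 0.1345] [-3.140e+00  2.000e-03  1.521e+00] F [ 0.1 -0.8 -0.7] op 0.284 gf 0.0
[[ 5.72000e-01 -3.56000e-01 -1.00000e-03  1.16961e+02  7.82640e+01]]
[[  0.571  -0.355   0.    118.536  85.502]]
```

View pics/c8.png

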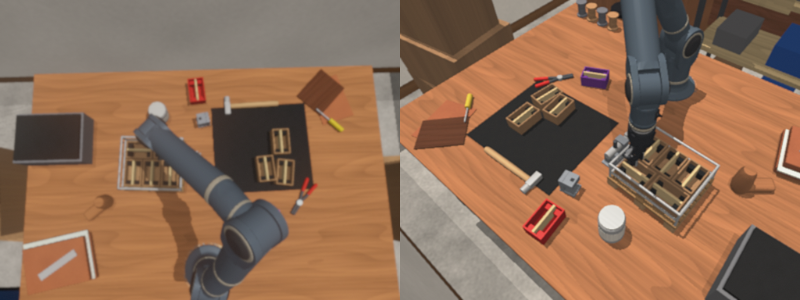

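The top half shows the gap filled and three cartons left, with two of them now close together at (265,168) and (285,172). I'll place the isolated one next and separate the others by their light dividers.

```bash
cat >> h.py <<'E'
def dividers(f,box=(.3,.75,-.5,-.03),z=(.038,.066)):
    P=cloud(f);hsv=cv2.cvtColor(f["image"],cv2.COLOR_RGB2HSV)
    m=(P[...,2]>z[0])&(P[...,2]<z[1])&(P[...,0]>box[0])&(P[...,0]<box[1])&(P[...,1]>box[2])&(P[...,1]<box[3])
    o=m&(hsv[...,2]>140)&(hsv[...,0]>15)&(hsv[...,0]<32)
    n,l,s,c=cv2.connectedComponentsWithStats(o.astype(np.uint8));out=[]
    for i in range(1,n):
        if s[i,4]<30: continue
        r=cv2.minAreaRect((P[l==i][:,:2]*1000).astype(np.float32));(a,b),th=r[1],np.deg2rad(r[2])
        if b>a: th+=np.pi/2
        th=(th+np.pi/2)%np.pi-np.pi/2
        out.append((r[0][0]/1000,r[0][1]/1000,round(th,3),max(a,b),min(a,b),s[i,4]))
    return out
E
python3 - <<'E'
from h import *
np.set_printoptions(precision=4,suppress=True)
op,zp=pick(.5715,-.3555,0.0)
if op>.04:
    place(-.0612,.0615,np.pi/2,.095,zp); release(); st()
f=robot.grab_frame("top");g=robot.grab_frame("scene"); pickle.dump((f,g),open("pics/6.pkl","wb"))
for F in(f,g): print(np.array(cartons([F])));print(np.array(dividers(F)))
cv2.imwrite("pics/c9.png",np.hstack([cv2.resize(f["image"][100:260,140:400,::-1],None,fx=1.53,fy=1.53),cv2.resize(g["image"][60:300,130:400,::-1],(400,356))[:245]]))
E
```

```text
pick hit=False t 60.6 [ 0.5722 -0.3558  0.0099] [ 3.141 -0.002 -0.   ] F [-0.2 -0.1  0.5] op 0.279 gf 0.0
gripped t 60.9 [ 0.5723 -0.3557  0.0103] [ 3.141 -0.002  0.   ] F [-0.2  1.1  4.6] op 0.075 gf 79.9
place hit=True dz=-0.0001 t 65.9 [0.4185 0.3024 0.1052] [3.141 0.    1.521] F [-0.5 -2.4  4.2] op 0.076 gf 80.1
 t 67.1 [0.4183 0.3017 0.1846] [-3.14   0.003  1.521] F [-0.2 -0.4  0. ] op 0.282 gf 0.0
[]
[[  0.4457  -0.278    0.066  109.2334  12.644   96.    ]
 [  0.4262  -0.3634  -0.168  111.8255  12.5269 104.    ]]
[]
[[  0.4257  -0.3696  -0.142  109.2099  24.3488  99.    ]
 [  0.4454  -0.2835   0.079  111.2282  21.1781  99.    ]]
```

View pics/c9.png

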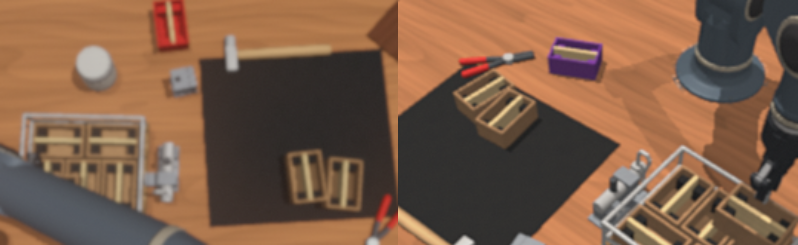

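Two cartons remain at (306,175) and (345,182), one of which had been knocked aside. The gap carton and the first top carton are seated. I'll split the touching pair by nearest divider axis.

```bash
cat > split.py <<'E'
from h import *
def split(f,divs):
    P=cloud(f);o=[]
    m=(P[...,2]>.040)&(P[...,2]<.062)&(P[...,0]>.3)&(P[...,0]<.75)&(P[...,1]<-.03)&(P[...,1]>-.5)
    q=P[m][:,:2]
    D=np.array([abs(-(q[:,0]-d[0])*np.sin(d[2])+(q[:,1]-d[1])*np.cos(d[2])) for d in divs])
    for i,d in enumerate(divs):
        w=q[(D.argmin(0)==i)&(D[i]<.041)]
        c,s=np.cos(d[2]),np.sin(d[2]); e=w-d[:2]; L=e@[c,s]; T=e@[-s,c]
        L=L[abs(L)<.07]; lo,hi=np.percentile(L,[1.5,98.5]); tl,th=np.percentile(T,[1.5,98.5])
        r=cv2.minAreaRect((w*1000).astype(np.float32))
        o.append((np.array(d[:2])+(lo+hi)/2*np.array([c,s])+(tl+th)/2*np.array([-s,c]),hi-lo,th-tl,r))
    return o
E
python3 - <<'E'
from split import *
np.set_printoptions(precision=4,suppress=True)
f,g=pickle.load(open("pics/6.pkl","rb"))
D=[d[:3] for d in dividers(f)]
for F in(f,g):
    for r in split(F,D): print(r)
E
```

```text
(array([ 0.4471, -0.2784]), np.float64(0.11453437439250802), np.float64(0.07642473703833584), ((439.3488464355469, -279.3736572265625), (131.95431518554688, 77.43903350830078), 5.379481315612793))
(array([ 0.428 , -0.3638]), np.float64(0.11544754339681382), np.float64(0.07731283243072269), ((428.231689453125, -363.87774658203125), (77.94606018066406, 116.78658294677734), 82.16104888916016))
(array([ 0.4468, -0.2774]), np.float64(0.11639381098662815), np.float64(0.07645207677968485), ((440.36328125, -277.518798828125), (130.8009796142578, 79.419921875), 4.033093452453613))
(array([ 0.428 , -0.3627]), np.float64(0.1157413276323355), np.float64(0.07835862039869207), ((427.1751708984375, -362.7117919921875), (78.8995132446289, 118.27654266357422), 82.91375732421875))
```

Run:
```python
from split import *
np.set_printoptions(precision=4,suppress=True)
op,zp=pick(.447,-.278,.08)
if op>.04:
    place(-.0612,-.0615,np.pi/2,.095,zp); release(); st()
f=robot.grab_frame("top");g=robot.grab_frame("scene"); pickle.dump((f,g),open("pics/7.pkl","wb"))
for F in(f,g): print(np.array(cartons([F])))
print(np.array(dividers(f)))
```

```text
pick hit=False t 70.6 [ 0.4476 -0.2782  0.0097] [ 3.141 -0.001  0.08 ] F [ 0.9 -0.9  0.5] op 0.282 gf 0.0
gripped t 70.9 [ 0.4476 -0.2782  0.01  ] [ 3.141 -0.001  0.079] F [-1.5  0.4  6.3] op 0.076 gf 78.9
place hit=True dz=-0.0000 t 75.2 [0.4125 0.1794 0.105 ] [3.141 0.001 1.521] F [-1.  -1.3  5. ] op 0.076 gf 79.3
 t 76.4 [0.4122 0.1788 0.1844] [-3.14   0.002  1.521] F [-0.6 -0.5 -0.7] op 0.283 gf 0.0
[[  0.4282  -0.3643  -0.1255 116.5723  77.3157]]
[[  0.427   -0.3641  -0.129  117.5287  81.3789]]
[[  0.427   -0.3649  -0.136  112.478   11.6576 103.    ]]
```

Run:
```python
from split import *
np.set_printoptions(precision=1,suppress=True)
op,zp=pick(.4278,-.3642,-.131)
if op>.04:
    place(.0413,.0820,0,.095,zp); release(); st()
s=robot.sense()["tcp_pos"]; robot.move_straight([s[0],s[1],.25]); robot.goto([.45,-.35,.35],down(0)); st()
f=robot.grab_frame("top");g=robot.grab_frame("scene"); pickle.dump((f,g),open("pics/8.pkl","wb"))
k,sn=np.cos(BY),np.sin(BY)
for F in(f,g):
    P=cloud(F); d=P[...,:2]-BC; B=np.stack([k*d[...,0]+sn*d[...,1],-sn*d[...,0]+k*d[...,1]],-1)*1000
    m=(P[...,2]>.137)&(P[...,2]<.153)&(abs(B[...,0])<125)&(abs(B[...,1])<145)
    for n,c,h in(("A+y",(-61.2,61.5),(43,63)),("A-y",(-61.2,-61.5),(43,63)),("B",(41.3,82),(61,43))):
        q=m&(abs(B[...,0]-c[0])<h[0]-1.5)&(abs(B[...,1]-c[1])<h[1]-1.5); b=B[q]
        lo,hi=np.percentile(b,[1,99],axis=0); print(n,len(b),"x",lo[0],hi[0],"y",lo[1],hi[1],"c",(lo+hi)/2,"z",np.median(P[q][:,2])*1000)
cv2.imwrite("pics/c10.png",np.hstack([cv2.resize(f["image"][135:255,140:275,::-1],(400,356)),cv2.resize(g["image"][120:300,220:420,::-1],(400,356))]))
```

```text
pick hit=False t 79.8 [ 0.4 -0.4  0. ] [ 3.1 -0.  -0.1] F [0.2 0.5 0.3] op 0.277 gf 0.0
gripped t 80.1 [ 0.4 -0.4  0. ] [ 3.1 -0.  -0.1] F [-0.7  0.1  5.8] op 0.077 gf 79.3
place hit=True dz=0.0000 t 85.1 [0.5 0.3 0.1] [-3.1 -0.  -0. ] F [ 0.6 -0.3  4.7] op 0.078 gf 79.3
 t 86.3 [0.5 0.3 0.2] [ 3.1  0.  -0. ] F [-0.7  0.5 -0.5] op 0.285 gf 0.0
 t 89.3 [ 0.5 -0.3  0.3] [-3.1 -0.   0. ] F [0.4 0.2 0.9] op 0.282 gf 0.0
A+y 268 x -97.0826540368817 -21.137198675495927 y 0.31717148837366527 115.97355227563898 c [-59.1  58.1] z 145.67315456645596
A-y 273 x -97.07076940179712 -21.388335518680616 y -122.80561445849986 -0.2739834245197908 c [-59.2 -61.5] z 145.59915746323801
B 311 x -15.706066205405797 98.70742637373701 y 42.066535161715386 118.4734878496355 c [41.5 80.3] z 145.35053907058628
A+y 671 x -98.20858626970235 -20.985917504301522 y 1.2107610510806286 116.59950559719772 c [-59.6  58.9] z 145.64657060966354
A-y 619 x -98.45384644957217 -20.61280332982827 y -121.98116525352025 -6.276787297132348 c [-59.5 -64.1] z 145.10215696231825
B 634 x -17.205644102303282 98.84910881935423 y 43.29130298428261 119.05611432934772 c [40.8 81.2] z 145.95128258753422
```

View pics/c10.png

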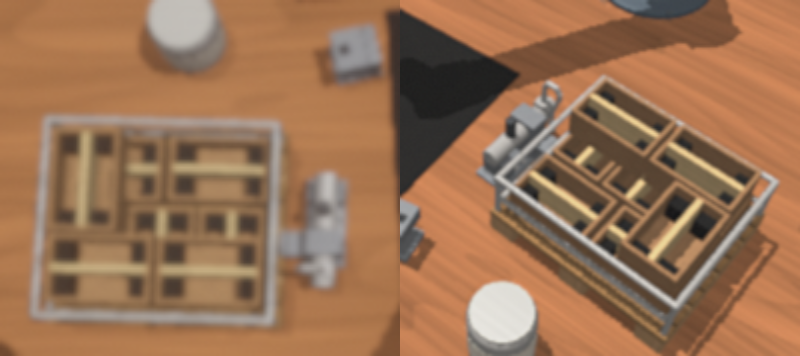

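Everything fits: four cartons are placed and the clip is down. The -x row sits about 3 mm too far to -y and 1.3 mm to +x, so I'll nudge both cartons and check the gap carton.

```bash
cat > m.py <<'E'
from h import *
np.set_printoptions(precision=1,suppress=True)
k,sn=np.cos(BY),np.sin(BY)
def meas(fr):
  for F in fr:
    P=cloud(F); d=P[...,:2]-BC; B=np.stack([k*d[...,0]+sn*d[...,1],-sn*d[...,0]+k*d[...,1]],-1)*1000
    for n,c,h,z in(("A+y",(-61.2,60.5),(43,62),.145),("A-y",(-61.2,-62.5),(43,62),.145),("B",(41.3,82),(61,43),.145),("gap",(61.5,-62),(42,63),.095)):
        q=(abs(P[...,2]-z)<.008)&(abs(B[...,0]-c[0])<h[0])&(abs(B[...,1]-c[1])<h[1]); b=B[q]
        lo,hi=np.percentile(b,[1,99],axis=0); print(n,len(b),np.array([lo[0],hi[0],lo[1],hi[1]]),"c",(lo+hi)/2,"z",round(np.median(P[q][:,2])*1000,1))
E
python3 - <<'E'
from m import *
meas(pickle.load(open("pics/8.pkl","rb")))
for y in (.0615,-.0615):
    p=bw(-.0612,y); n=bw(-.0625,y+.0029); z=.1048
    robot.grip(OP); a=go([*p,.2],BY+np.pi/2); robot.move_straight([*p,z],vel=.12,contact_N=8)
    robot.grip(0,80); st("regrip")
    robot.move_straight([*p,z+.006],vel=.05); robot.move_straight([*n,z+.006],vel=.03); robot.sleep(.2)
    robot.move_straight([*n,z-.005],vel=.03,contact_N=5); st("set")
    robot.grip(OP); robot.sleep(.2); robot.move_straight([*n,.21])
robot.goto([.45,-.35,.35],down(0)); st()
f=robot.grab_frame("top");g=robot.grab_frame("scene"); pickle.dump((f,g),open("pics/9.pkl","wb")); meas((f,g))
E
```

```text
A+y 279 [-97.1 -21.1  -0.6 116. ] c [-59.1  57.7] z 145.7
A-y 270 [ -97.1  -21.4 -123.1   -0.7] c [-59.2 -61.9] z 145.6
B 311 [-15.7  98.7  42.1 118.5] c [41.5 80.3] z 145.4
gap 265 [  25.3  101.6 -123.    -7.2] c [ 63.5 -65.1] z 95.4
A+y 672 [-98.2 -21.    1.2 116.6] c [-59.6  58.9] z 145.6
A-y 620 [ -98.5  -20.6 -122.2   -6.3] c [-59.5 -64.2] z 145.1
B 635 [-17.3  98.8  43.3 119.1] c [40.8 81.2] z 146.0
gap 486 [  24.5  101.2 -122.3   -6.3] c [ 62.9 -64.3] z 95.2
regrip t 93.2 [0.4 0.3 0.1] [ 3.1 -0.   1.5] F [-1.7 -1.   6. ] op 0.078 gf 79.8
set t 94.3 [0.4 0.3 0.1] [ 3.1 -0.   1.5] F [-0.1 -0.5  4.4] op 0.074 gf 79.9
regrip t 97.6 [0.4 0.2 0.1] [ 3.1 -0.   1.5] F [-1.9 -0.5  6.2] op 0.074 gf 79.6
set t 98.7 [0.4 0.2 0.1] [ 3.1 -0.   1.5] F [-1.  -1.7  4.7] op 0.077 gf 79.5
 t 102.0 [ 0.5 -0.3  0.3] [-3.1 -0.   0. ] F [ 0.5  0.4 -0.3] op 0.276 gf 0.0
A+y 294 [-98.2 -23.1   2.5 118.5] c [-60.6  60.5] z 145.5
A-y 272 [ -98.3  -22.6 -120.5   -4.8] c [-60.5 -62.6] z 145.5
B 315 [-15.7  98.5  41.9 118.6] c [41.4 80.2] z 144.9
gap 266 [  25.5  101.6 -122.9   -7.2] c [ 63.5 -65.1] z 95.4
A+y 698 [-99.1 -21.6   3.8 119.3] c [-60.4  61.5] z 145.4
A-y 619 [ -99.7  -22.1 -119.3   -3.7] c [-60.9 -61.5] z 145.4
B 635 [-17.4  98.9  43.3 119.1] c [40.7 81.2] z 145.9
gap 491 [  24.3  101.  -122.4   -6.2] c [ 62.7 -64.3] z 95.3
```

The -x row is now within 1 mm. The gap carton is 3 mm to -y, so I'll nudge it the same way.

Run:
```python
from m import *
p=bw(.0615,-.0615); n=bw(.0603,-.0585); z=.0551
robot.grip(OP); a=go([*p,.17],BY+np.pi/2); robot.move_straight([*p,z],vel=.12,contact_N=8)
robot.grip(0,80); st("regrip")
robot.move_straight([*p,z+.005],vel=.05); robot.move_straight([*n,z+.005],vel=.03); robot.sleep(.2)
robot.move_straight([*n,z-.005],vel=.03,contact_N=5); st("set")
robot.grip(OP); robot.sleep(.2); robot.move_straight([*n,.21])
robot.goto([.45,-.35,.35],down(0)); st()
f=robot.grab_frame("top");g=robot.grab_frame("scene"); meas((f,g))
cv2.imwrite("pics/c11.png",np.hstack([cv2.resize(f["image"][135:255,140:275,::-1],(400,356)),cv2.resize(g["image"][120:300,220:420,::-1],(400,356))]))
```

```text
regrip t 105.7 [0.5 0.2 0.1] [ 3.1 -0.   1.5] F [ 0.9 -0.7  4.5] op 0.075 gf 79.5
set t 106.7 [0.5 0.2 0.1] [3.1 0.  1.5] F [-0.2 -1.4  4.6] op 0.074 gf 79.9
 t 110.4 [ 0.5 -0.3  0.3] [-3.1  0.   0. ] F [0.8 0.5 0. ] op 0.281 gf 0.0
A+y 290 [-98.2 -23.2   2.4 118.9] c [-60.7  60.7] z 145.4
A-y 278 [ -98.2  -22.5 -120.3   -4.8] c [-60.3 -62.6] z 145.6
B 308 [-15.7  98.7  42.1 118.6] c [41.5 80.4] z 145.2
gap 266 [  24.5  100.2 -119.6   -4.5] c [ 62.3 -62.1] z 95.6
A+y 683 [-99.7 -22.3   3.9 119.3] c [-61.   61.6] z 145.6
A-y 621 [ -99.7  -22.4 -119.4   -3.6] c [-61.1 -61.5] z 145.5
B 626 [-17.6  98.8  43.2 119.2] c [40.6 81.2] z 146.0
gap 483 [  23.1  100.  -119.1   -3.4] c [ 61.6 -61.2] z 95.4
```

View pics/c11.png

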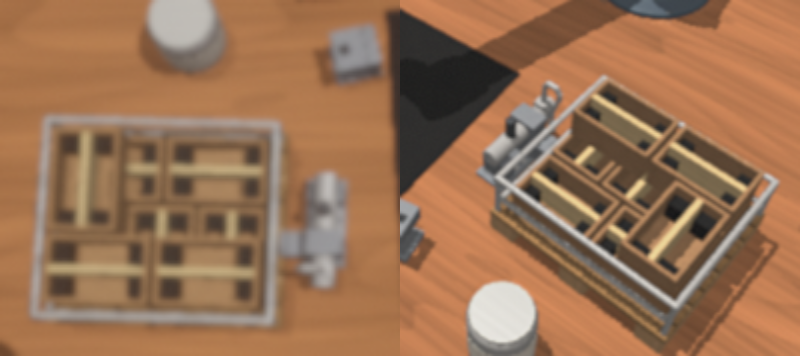

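All four cartons are flush and level, and the clip at (550,95) is still home.

```bash
python3 -c "
from plant import robot
print(robot.close_job())"
```

```text
the job is handed in; nothing more can be done
None
```

The job is handed in: the bolt is home and the clip fully down, one carton fills the gap, and the other three lie interlocked on top, level and flush to about 1 mm in the last camera check; I left the other tools alone.

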